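# Dock the finned test module and knock down its keeper pin

### The arm

A 6-joint arm with a two-finger parallel gripper is mounted at the origin on the work surface. World frame = base frame: x ahead of the robot, y to its left, z up, the work surface at z = 0. Lengths are in m, angles in degrees, forces in N, time in s.
With the tool pointing down it reaches from about 0.35 to 0.875 m from the base axis. Payload 4.2 kg.
Tool frame: the origin (TCP) lies midway between the tips of the shut fingers; the grasp point (between the pads) lies 19 mm behind it; z points along the fingers, y is the line along which they close (so a half turn about z gives the same grasp; the last joint's range is limited). The gripper opens to 87 mm and grips with 3 to 60 N. Pads are 19 mm wide; open, the fingers measure 117 mm over their backs; the gripper's body (75 mm by 190 mm) begins 51 mm behind the grasp point.
Start: joints at [-51.303, 22.042, 0.453, 0, -68.411, -14.817], TCP at [0.253, -0.571, 0.191] pointing down, gripper open.
Joint ranges: [-179.83, 179.83], [-69.29, 118.12], [-61.27, 80.66], [-181.25, 117.63], [-171.15, -9.14], [-177.46, 177.46]. Speed limits (degrees/s): [159.86, 159.86, 180, 180, 180, 180].

### API

Orientations are given as a 3x3 rotation matrix whose columns are the frame's x, y, z axes.
In Python, from station import * gives the robot as it stands.
- The arm moves only by the tool move_arm, never from a script. Its argument "targets" is text: rows parted by semicolons, each of 4 numbers parted by spaces: the shift along the world's x, y, z in units of 25 mm (1.0 is 25 mm), then the turn about the world's z in units of 5 degrees (1.0 is 5 degrees). In form: tx ty tz spin; .... A call has 1 to 10 rows; each row shifts and turns the commanded pose from where the row before left it; what a row does not reach is not made up. A row lasts 1/12 s, in which the tool goes at most 41.7 mm and 7.16 degrees, less where a joint would pass 70% of its speed; a pose out of reach is approached as far as the arm can. A call is refused whole if a number of a shift passes 1 or a number of a turn 1, either way. A call with a gripper value outside its range is refused whole. "gripper" is the finger opening in mm, from 0 to 87, set as the call begins (left out, the last holds). The fingers move at their own pace and stop on an object; the grip force is fixed at half the most. Time passes only in rows, so rows that do not move let the fingers close. It gives the time, the measured TCP pose, the force, the opening and the grip force at its end, in the units of the state.
- sense(): the state, without advancing time (a new reading comes with each control period).
- capture(name): name is "scene" or "top" or "wrist"; returns a dict with "image" (480x640x3 uint8, blue, green, red), "fx", "fy", "cx", "cy" (pixels), "D" ([k1, k2, p1, p2, k3] as OpenCV has them; the pictures are not rectified), "world_from_camera" (4x4, takes a point from camera to world coordinates); the wrist camera has in their place "hand_eye" (4x4, takes a point from camera to tool coordinates, whose origin is the TCP and whose axes are the flange's). Camera axes: x right, y up, looking along -z (the intrinsics and any distortion apply to the point x, -y, -z); pixel columns grow to the right and rows downward; lengths in m; the calibration is good to about 2 mm. A picture is of the moment at which its call begins: read the wrist's pose just before it. There is no depth.
- finish_job(): hands the job in; it is judged then, once.
The state is a dict: "time_s": time; "joints": joint angles; "joint_velocities": joint speeds; "effort": joint torques, N m; "tcp_pos": TCP position; "ee_rot": TCP orientation; "wrist_force": force on the tool from outside, world axes, zero at the start; "moment": the same for the moment, N m; "gripper_width": opening from 0.0 (shut) to 1.0 (fully open); "gripper_force": force on a finger pad.
Only numpy, scipy, OpenCV 4.12 (cv2) and the standard library are available. Lean on these libraries where they do the work, as an engineer would, in place of code of your own. Each camera call takes 0.05 s, during which the arm holds its last target. There are 200 camera calls.

### The job

Slide the blue-based finned module across the bench, in between the dock's guide rails and under the crossbar, until it is fully home with the brass contact bar at the far end pressed in; the end stop is clamped at a different distance every time, so feel for it and do not ram it. Then, with the orange mallet and not with the gripper, knock the brass sprung pin on the crossbar fully down behind the module, and lay the mallet back flat on the blue mat. Leave the other things on the bench where they are.

Things in the scene. Friction and masses are not known exactly. Their poses are not given: they have to be found in the camera images.
- dock: fixed docking fixture. Origin on the bench straight below the pin; +x is the direction in which the module is pushed in, z up. Over x = 0 spans the grey crossbar that carries the pin: 20 mm thick along x, underside 66 mm and top 82 mm above the bench, 158 mm wide over its posts, 122 mm inside. No floor plate: the module slides on the bench
- dock_mouth (a point): middle of the dock's mouth, on the bench, at dock x = -64 mm. From here, 135 mm wide, two aluminium lead-ins narrow to the guide rails, which run along dock x from -20 to 145 mm, 98 mm apart inside, all 30 mm high. The module is fully home with its centre somewhere between dock x = 62 and 80 mm, its rear face then 12 to 30 mm past the pin's axis
- contact (a joint): sprung brass bar on the front of the black end stop between the rails, 84 mm wide, 10 to 30 mm above the bench: 0 = free, 0.006 m = fully pressed in, then rigid. The stop's place along the rails varies and is not given. The spring is weak (0.8 N pressed in) and does not push the module back; a push of 10 to 20 N is ample, 45 N is ramming
- pin: upright brass keeper pin in the crossbar, 12 mm thick; origin at its lower tip, 56 mm above the bench when up, 30 mm when fully down (26 mm of travel). It moves straight down and stays where it is left; 4 N start it, 6 N take it fully down. The module, 40 mm high, blocks it unless home
- pin_top (a point): centre of the top face of the pin's round button (24 mm across); 114 mm above the bench when up, 88 mm when down
- module: loose finned aluminium heat sink on a blue base, 0.5 to 0.75 kg, 100 mm along its x, 90 mm along its y, 40 mm high, flat sides; too wide to grip. Origin at the centre of its underside; starts with its x axis roughly along the dock's x, before the dock, up to 60 mm off its middle line, turned up to 0.3 rad. Either end may lead
- mallet: loose mallet, 0.2 kg, lying flat on the mat: orange block head 44 mm along x, 70 mm along y, 44 mm high, all faces usable; square wooden handle 22 x 22 mm, from 22 mm to 192 mm behind the head's centre towards -x, its axis 22 mm above the origin. Origin at the centre of the head's underside
- mallet_grip (a point): point on the axis of the mallet's handle 70 mm behind the head's centre, 22 mm above the mallet's underside: a good place to grip, across the handle
- mat: fixed blue mat, 300 mm along its x, 170 mm along its y, 3 mm thick; origin at the centre of its underside. The mallet's head centre starts 40 to 60 mm from its centre towards its +x end
- tumbler: loose blue drinking tumbler, 174 mm high, 82 mm across; leave alone
- screwdriver: loose screwdriver; leave alone
- meter: loose yellow multimeter, 150 x 75 x 35 mm; leave alone
- remote: loose white hand-held controller, 140 x 45 x 20 mm; leave alone
- heatsink: loose small spare heat sink, 50 x 50 x 30 mm; leave alone
- tray: loose grey parts tray, 100 x 80 x 30 mm; leave alone
Things that resemble listed ones, but are neither listed nor needed, are in the scene too. Of the things like the mallet, leave any that is pink or red; of the rest the larger one is meant.

How it is judged (in metres and radians):
On the way, in this order (a step that is already met when the one before it is completed fails the run):
1. the module is home between the rails, contact bar pressed in over 4 mm, pin still up (value of joint contact above 0.004 m and x of module in the frame of dock above 0.055 m and y of module in the frame of dock between -0.01 and 0.01 m and height (world z) of pin above 0.052 m), for 0.2 s.
2. the mallet drives the pin down by more than 22 mm of its 26 mm (height (world z) of pin below 0.034 m and contact force between mallet and pin above 0.5 N).
At the end, for the whole second after the job is handed in: The module rests between the rails (centre within 10 mm of the rails' middle line) with the contact bar pressed in by more than 4 mm, the pin is down by more than 22 mm, and the mallet lies flat and still on the mat, its head's centre on the mat and not over the mat's edge (value of joint contact above 0.004 m and x of module in the frame of dock above 0.055 m and y of module in the frame of dock between -0.01 and 0.01 m and height (world z) of pin below 0.034 m and linear speed of each of module, mallet below 0.01 m/s and x of mallet in the frame of mat between -0.15 and 0.15 m and y of mallet in the frame of mat between -0.085 and 0.085 m and z of mallet in the frame of mat below 0.01 m and angle between mallet's own z axis and vertical below 0.1 rad and contact force between mallet and mat above 0.3 N); the robot touches nothing.
It fails at once if the module is rammed: pushed with more than 45 N (contact force between module and mallet above 45 N or contact force between module and the arm above 45 N or contact force between module and the fingers above 45 N).
It fails at once if the gripper or arm presses the pin (contact force between any of the fingers, the arm and pin above 1 N).
It fails at once if the module is tipped by more than 0.35 rad (angle between module's own z axis and vertical above 0.35 rad).
It fails at once if another thing on the bench is moved by more than 30 mm (distance of any of tumbler, screwdriver, meter, remote, heatsink, tray from where it was at the start of the episode above 0.03 m).
It also fails if it takes over 72 s, if anything falls off the work surface, if the arm or the gripper's body presses on something with over 40 N, if the wrist force passes 120 N, or if a joint passes its speed limit or range.

## Working session

There is one attempt and no reset: what is moved stays moved. The work goes in short steps, Python scripts to look and compute and a tool call to move; the robot and the scene stay as the last step left them, time stands still between calls to the robot, and variables do not carry over. Pictures are saved under pics/ and viewed, at most 10 in all, crops included, and the job is handed in when it is done.

Besides the shell and the picture viewer there is one more tool, called after "Call:" as a command line: name --argument value ..., lists and objects as JSON in quotes. move_arm: Moves the arm, as the interface text tells. Its arguments: {"type":"object","properties":{"targets":{"type":"string"},"gripper":{"type":"number"}},"required":["targets"]}

```bash
mkdir -p pics
cat > h.py <<'E'
from station import *
import numpy as np, cv2
def ray(c,uv):
    K=np.array([[c["fx"],0,c["cx"]],[0,c["fy"],c["cy"]],[0,0,1.]])
    p=cv2.undistortPoints(np.array(uv,float).reshape(-1,1,2),K,np.array(c["D"],float)).reshape(-1,2)
    d=np.c_[p[:,0],-p[:,1],-np.ones(len(p))]
    T=np.array(c["world_from_camera"]) if "world_from_camera" in c else c["T"]
    return T[:3,3], d@T[:3,:3].T
def onz(c,uv,z):
    o,d=ray(c,uv); return o+d*((z-o[2])/d[:,2])[:,None]
def proj(c,P):
    K=np.array([[c["fx"],0,c["cx"]],[0,c["fy"],c["cy"]],[0,0,1.]])
    T=np.array(c["world_from_camera"]) if "world_from_camera" in c else c["T"]
    q=(np.array(P,float).reshape(-1,3)-T[:3,3])@T[:3,:3]; q=q*[1,-1,-1]
    return cv2.projectPoints(q,np.zeros(3),np.zeros(3),K,np.array(c["D"],float))[0].reshape(-1,2)
def wrist():
    s=sense(); c=capture("wrist"); M=np.eye(4); M[:3,:3]=s["ee_rot"]; M[:3,3]=s["tcp_pos"]; c["T"]=M@np.array(c["hand_eye"]); return c
E
python3 - <<'E'
from h import *
import pickle
for n in ("scene","top"):
    c=capture(n); cv2.imwrite(f"pics/{n}0.png",c["image"]); pickle.dump(c,open(n+"0.pkl","wb"))
    print(n,np.round(c["world_from_camera"],3).tolist(),c["fx"],c["D"])
s=sense();print(s)
E
```

```text
scene [[0.851, -0.385, 0.358, 1.187], [0.525, 0.609, -0.594, -1.106], [0.011, 0.694, 0.72, 1.314], [0.0, 0.0, 0.0, 1.0]] 613.7995497476938 [-0.10857075  0.          0.          0.          0.        ]
top [[-0.003, 0.991, -0.134, 0.382], [-1.0, -0.002, 0.009, -0.089], [0.009, 0.134, 0.991, 1.424], [0.0, 0.0, 0.0, 1.0]] 445.87626517211606 [-0.05268727  0.          0.          0.          0.        ]
{'time_s': 0.1, 'joints': array([-5.13021265e+01,  2.20879163e+01,  3.87365445e-01, -2.26390325e-02,
       -6.84124646e+01, -1.48179375e+01]), 'joint_velocities': array([-0.08648978, -0.18295846,  0.23629191,  0.12913425,  0.03283847,
        0.02018064]), 'effort': array([-8.28324719e-04, -3.91690850e+01,  1.87934768e+01,  4.23194960e+00,
        1.34108495e-02, -6.85460554e-05]), 'tcp_pos': array([ 0.25278123, -0.57094037,  0.1897579 ]), 'ee_rot': array([[-9.14454690e-01, -4.04687193e-01, -9.46464724e-04],
       [-4.04688273e-01,  9.14452991e-01,  1.76912630e-03],
       [ 1.49554741e-04,  2.00080901e-03, -9.99997987e-01]]), 'wrist_force': array([-0.65742436, -0.14771652,  0.40345593]), 'moment': array([-0.03264484, -0.00131699, -0.00136337]), 'gripper_force': 0.0, 'gripper_width': 1.000596830857737}
```

View pics/top0.png

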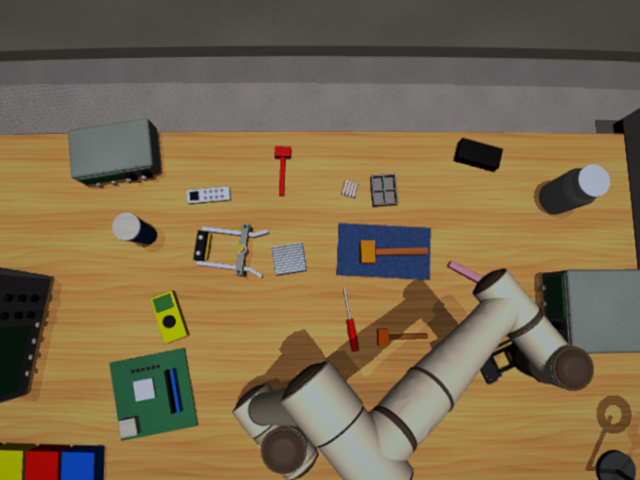

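View pics/scene0.png

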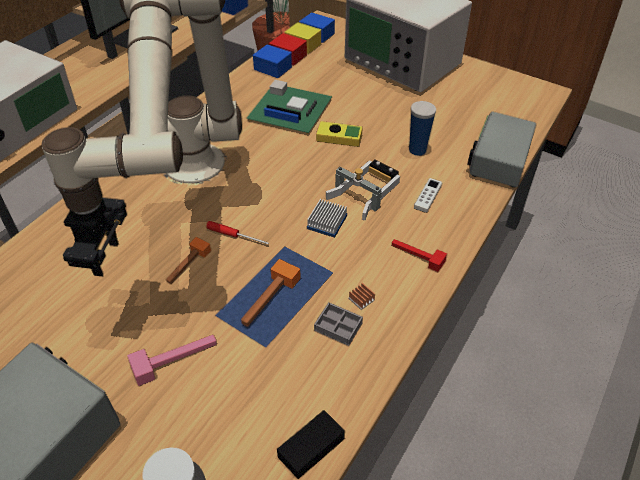

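The top view shows the dock at about (240,250) opening to the right, and the module at (289,259). The mallet on the mat has its head at (369,251) and its handle pointing right. The pink, red and small mallets are decoys.

Run:
```python
from h import *
import pickle
c=pickle.load(open("top0.pkl","rb")); im=c["image"]; s=pickle.load(open("scene0.pkl","rb"))
hsv=cv2.cvtColor(im,cv2.COLOR_BGR2HSV)
def comp(m,box):
    z=np.zeros_like(m); x0,y0,x1,y1=box; z[y0:y1,x0:x1]=m[y0:y1,x0:x1]
    return max(cv2.findContours(z,cv2.RETR_EXTERNAL,cv2.CHAIN_APPROX_NONE)[0],key=cv2.contourArea)
def show(n,k,z):
    r=cv2.minAreaRect(k); P=onz(c,cv2.boxPoints(r),z)
    e=P[1]-P[0],P[2]-P[1]
    print(n,np.round(r[0],1),"ctr",np.round(P.mean(0),4),[(round(np.linalg.norm(v)*1e3,1),round(np.degrees(np.arctan2(v[1],v[0])),1)) for v in e])
blue=cv2.inRange(hsv,(100,80,30),(130,255,255))
show("mat",comp(cv2.morphologyEx(blue,cv2.MORPH_CLOSE,np.ones((25,25))),(330,215,440,285)),.003)
org=cv2.inRange(hsv,(5,150,100),(20,255,255)); 
for p in [(369,251),(400,251),(420,251),(289,259),(243,250),(350,240)]: print(p,hsv[p[1],p[0]])
nb=cv2.bitwise_not(blue)
box=(340,232,430,272)
k=comp(nb,box); x,y,w,h=cv2.boundingRect(k); print(x,y,w,h)
m=np.zeros_like(nb); cv2.drawContours(m,[k],-1,255,-1)
mh=m.copy(); mh[:,378:]=0; show("head",comp(mh,box),.047)
mm=m.copy(); mm[:,:382]=0; show("handle",comp(mm,box),.036)
big=cv2.resize(im[210:290,180:320],None,fx=5.6,fy=5.6,interpolation=cv2.INTER_CUBIC)
cv2.imwrite("pics/topcrop.png",big)
si=cv2.resize(s["image"][145:245,295:415],None,fx=6,fy=6,interpolation=cv2.INTER_CUBIC); cv2.imwrite("pics/scenecrop.png",si)
```

```text
mat [383.6 251. ] ctr [ 0.5455 -0.3049  0.003 ] [(np.float64(165.2), np.float64(-3.2)), (np.float64(298.8), np.float64(-92.9))]
(369, 251) [ 18 228 170]
(400, 251) [ 11 193 149]
(420, 251) [ 11 195 140]
(289, 259) [111  30 159]
(243, 250) [22 94 95]
(350, 240) [110 158 103]
360 240 69 24
head [368.5 251.5] ctr [ 0.5385 -0.2505  0.047 ] [(np.float64(53.2), np.float64(-90.1)), (np.float64(72.1), np.float64(178.9))]
handle [405.  250.7] ctr [ 0.542 -0.367  0.036] [(np.float64(146.3), np.float64(-88.7)), (np.float64(24.7), np.float64(179.5))]
```

View pics/topcrop.png

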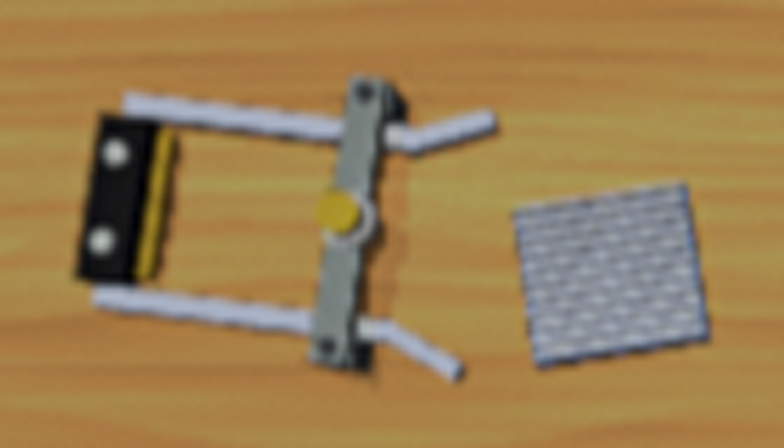

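View pics/scenecrop.png

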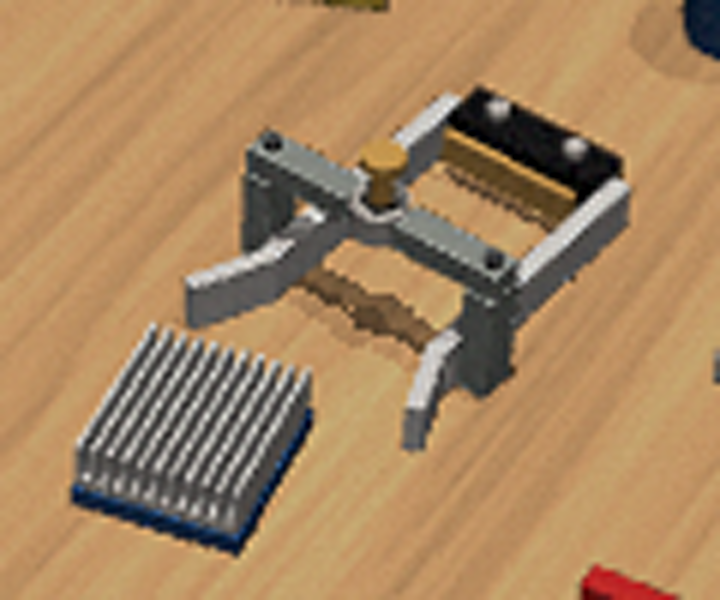

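The top crop shows the pin button at crop (338,212), the brass contact bar at x≈157 and the module corners at (515,208), (683,184), (707,340) and (540,363). The scene crop confirms the pin button at (383,155).

Run:
```python
from h import *
import pickle
c=pickle.load(open("top0.pkl","rb")); s=pickle.load(open("scene0.pkl","rb"))
T=lambda L: np.array(L,float)/5.6+[180,210]-.4
S=lambda L: np.array(L,float)/6+[295,145]-.4
def tri(a,b):
    o1,d1=ray(c,[a]);o2,d2=ray(s,[b]);d1=d1[0];d2=d2[0]
    t=np.linalg.lstsq(np.c_[d1,-d2],o2-o1,rcond=None)[0]; p,q=o1+t[0]*d1,o2+t[1]*d2
    return (p+q)/2,np.linalg.norm(p-q)
pt=tri(T([338,212])[None][0],S([383,155])); print("pin tri",pt, onz(c,[T([338,212])],.114),onz(s,[S([383,155])],.114))
A=onz(c,T([[130,105],[340,130],[95,297],[310,322]]),.030)
for a,b in ((0,1),(2,3)): v=A[a]-A[b]; print("rail",np.round(A[[a,b]],4),np.degrees(np.arctan2(v[1],v[0])))
th=np.mean([np.arctan2(*(A[a]-A[b])[1::-1]) for a,b in((0,1),(2,3))])
# crossbar screws z .082
B=onz(c,T([[365,92],[327,345]]),.082); v=B[0]-B[1]; print("bar",B,np.degrees(np.arctan2(v[1],v[0]))+90, B.mean(0),np.linalg.norm(v))
B=onz(s,S([[270,144],[493,262]]),.082); v=B[0]-B[1]; print("bar sc",B, B.mean(0),np.linalg.norm(v),np.degrees(np.arctan2(v[1],v[0])))
M=onz(c,T([[515,208],[683,184],[707,340],[540,363]]),.03); print("mod",M.mean(0),[ (np.linalg.norm(M[(i+1)%4]-M[i]),np.degrees(np.arctan2(*(M[(i+1)%4]-M[i])[1::-1]))) for i in range(4)])
MS=onz(s,S([[72,495],[238,553],[312,412]]),.0); print("mod sc base",MS,(MS[0]+MS[2])/2)
BB=onz(c,T([[172,130],[150,278]]),.03); print("brass",BB)
# mouth tips
print("tips",onz(c,T([[493,120],[460,373]]),.03))
p=pt[0][:2]; x=np.array([np.cos(th),np.sin(th)]); y=np.array([-x[1],x[0]])
for n,q in (("mod",M.mean(0)),("A",A),("BB",BB),("barmid",B.mean(0))):
    d=np.atleast_2d(q)[:,:2]-p; print(n,np.round(np.c_[d@x,d@y],4))
print(np.degrees(th))
```

```text
pin tri (array([0.54339343, 0.1377353 , 0.11544452]), np.float64(2.2335242295277343e-05)) [[0.54358046 0.13799217 0.114     ]] [[0.54261027 0.13922514 0.114     ]]
rail [[0.6152 0.272  0.03  ]
 [0.6006 0.1524 0.03  ]] 83.04029838004902
rail [[0.5061 0.2882 0.03  ]
 [0.492  0.1669 0.03  ]] 83.33633080573946
bar [[0.61341023 0.13018834 0.082     ]
 [0.47544925 0.14798534 0.082     ]] 82.6494252282802 [0.54442974 0.13908684 0.082     ] 0.13910415548885594
bar sc [[0.47213327 0.14873724 0.082     ]
 [0.61191539 0.13108923 0.082     ]] [0.54202433 0.13991323 0.082     ] 0.14089177914881018 172.80426445256163
mod [ 0.51895152 -0.0014907   0.03      ] [(np.float64(0.09541896532898146), np.float64(-81.90287725535768)), (np.float64(0.08901244516040777), np.float64(-171.19704918493525)), (np.float64(0.09402103856661441), np.float64(97.73659164245576)), (np.float64(0.08844930550574709), np.float64(9.714397630674402))]
mod sc base [[ 0.47884186 -0.04985541  0.        ]
 [ 0.5689839  -0.03956768  0.        ]
 [ 0.54984555  0.06442476  0.        ]] [0.51434371 0.00728467 0.        ]
brass [[0.60083428 0.24766303 0.03      ]
 [0.51679332 0.25755781 0.03      ]]
tips [[0.60616431 0.06590675 0.03      ]
 [0.46333405 0.08253973 0.03      ]]
mod [[-0.1411  0.0078]]
A [[ 0.1419 -0.0554]
 [ 0.0213 -0.0551]
 [ 0.145   0.0549]
 [ 0.0229  0.0545]]
BB [[ 0.116  -0.044 ]
 [ 0.1158  0.0406]]
barmid [[0.002  0.0016]]
83.18831459289424
```

Pin at (0.543, 0.138), dock x axis at 83°. Module centre is about (−0.14, +0.008) in the dock frame, turned about +15°. Mallet grip is at about (0.541, −0.320), pointing 91°. Moving to the mallet.

Call:
move_arm --targets "0.82 0.72 0 0.96;0.82 0.72 0 0.96;0.82 0.72 0 0.96;0.82 0.72 0 0.96;0.82 0.72 0 0.96;0.82 0.72 0 0.96;0.82 0.72 0 0.96" --gripper 60

```text
time_s: 0.68
tcp_pos: [0.3971, -0.4442, 0.1903]
ee_rot: [[-0.534, -0.845, -0.001], [-0.845, 0.534, 0.001], [-0.0, 0.001, -1.0]]
wrist_force: [0.2, -0.6, 1.2]
gripper_width: 0.698
gripper_force: 0.0
```

Call:
move_arm --targets "0.82 0.72 0 0.96;0.82 0.72 0 0.96;0.82 0.72 0 0.96;0.82 0.72 0 0.96;0.82 0.72 0 0.96;0.82 0.72 0 0.96;0.82 0.72 0 0.96;0 0 0 0;0 0 0 0"

```text
time_s: 1.43
tcp_pos: [0.5405, -0.3182, 0.1898]
ee_rot: [[0.02, -1.0, -0.002], [-1.0, -0.02, 0.001], [-0.001, 0.002, -1.0]]
wrist_force: [0.5, 0.2, 0.1]
gripper_width: 0.691
gripper_force: 0.0
```

```bash
cat > wr.py <<'E'
from h import *
import sys
c=wrist(); im=c["image"]; s=sense(); print(s["time_s"],s["tcp_pos"],np.degrees(np.arctan2(s["ee_rot"][1,1],s["ee_rot"][0,1])),s["wrist_force"]); print(np.round(c["T"],3))
import pickle; pickle.dump(c,open(sys.argv[1]+".pkl","wb")); cv2.imwrite("pics/"+sys.argv[1]+".png",im)
E
python3 wr.py w1
```

```text
1.4833 [ 0.53981798 -0.31900614  0.19005222] -178.91404239196567 [ 0.10117783 -0.85532126 -0.11806176]
[[-1.     0.02   0.007  0.542]
 [-0.021 -0.954 -0.298 -0.402]
 [ 0.001 -0.298  0.955  0.384]
 [ 0.     0.     0.     1.   ]]
```

View pics/w1.png

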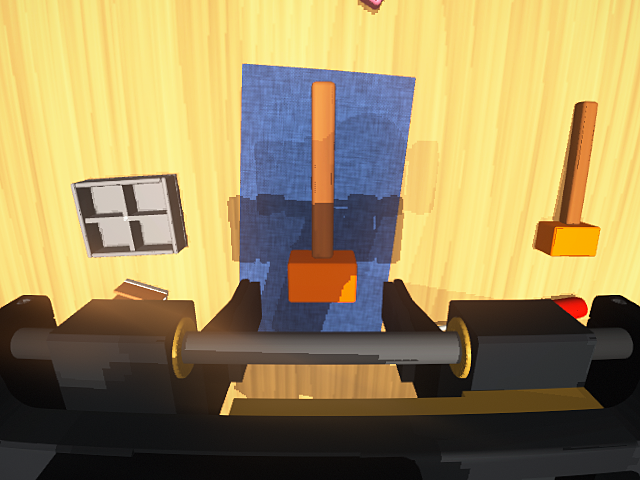

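The wrist view shows the handle from (323,83) to (323,258), and the head's top face from (290,263) to (355,302).

Run:
```python
from h import *
import pickle
c=pickle.load(open("w1.pkl","rb"))
print(onz(c,[[289,263],[356,262],[355,302],[290,302]],.047))
print(onz(c,[[323.5,90],[322.5,250]],.036))
print(onz(c,[[313,90],[334,90],[313,245],[333,245]],.036))
print(onz(c,[[323,83]],.036))
```

```text
[[ 0.57062321 -0.27018799  0.047     ]
 [ 0.50426533 -0.27261506  0.047     ]
 [ 0.50305992 -0.22859745  0.047     ]
 [ 0.56988454 -0.22723087  0.047     ]]
[[ 0.54001309 -0.43239396  0.036     ]
 [ 0.53759222 -0.28069082  0.036     ]]
[[ 0.54942705 -0.43220091  0.036     ]
 [ 0.5305985  -0.43260062  0.036     ]
 [ 0.54727455 -0.28582108  0.036     ]
 [ 0.5271362  -0.28623673  0.036     ]]
[[ 0.54059235 -0.43831514  0.036     ]]
```

Call:
move_arm --targets "-0.05 0 -0.8 0;0 0 -0.8 0;0 0 -0.8 0;0 0 -0.8 0;0 0 -0.8 0;0 0 -0.8 0;0 0 -0.8 0;0 0 -0.8 0;0 0 -0.5 0;0 0 -0.35 0"

```text
time_s: 2.32
tcp_pos: [0.5367, -0.3201, 0.0077]
ee_rot: [[0.016, -1.0, -0.003], [-1.0, -0.016, 0.001], [-0.001, 0.003, -1.0]]
wrist_force: [-0.6, -0.1, 0.7]
gripper_width: 0.689
gripper_force: 0.0
```

Call:
move_arm --targets "0 0 0 0;0 0 0 0;0 0 0 0;0 0 0 0;0 0 0 0;0 0 0 0" --gripper 0

```text
time_s: 2.82
tcp_pos: [0.5393, -0.3196, 0.0104]
ee_rot: [[0.019, -1.0, 0.001], [-1.0, -0.019, -0.0], [0.0, -0.001, -1.0]]
wrist_force: [-0.7, 0.5, -0.6]
gripper_width: 0.321
gripper_force: 0.0
```

Call:
move_arm --targets "0 0 0 0;0 0 0 0;0 0 0 0;0 0 0 0;0 0 0 0;0 0 0 0"

```text
time_s: 3.32
tcp_pos: [0.5388, -0.3194, 0.0095]
ee_rot: [[0.019, -1.0, -0.0], [-1.0, -0.019, 0.0], [-0.0, 0.0, -1.0]]
wrist_force: [-0.4, 0.2, -0.1]
gripper_width: 0.005
gripper_force: 0.0
```

Call:
move_arm --targets "0 0 0.3 0;0 0 0.7 0;0 0 0.8 0;0 0 0.8 0;0 0 0.8 0;0 0 0.6 0;0 0 0 0;0 0 0 0"

```text
time_s: 3.98
tcp_pos: [0.5393, -0.3195, 0.1108]
ee_rot: [[0.019, -1.0, 0.002], [-1.0, -0.019, -0.001], [0.001, -0.002, -1.0]]
wrist_force: [-0.3, -0.2, -0.1]
gripper_width: 0.002
gripper_force: 0.0
```

The fingers shut on nothing, so I'll look.

```bash
python3 wr.py w2; python3 -c "
from h import *
a=cv2.imread('pics/w2.png'); c=capture('top')['image']; d=cv2.resize(c[200:300,320:460],None,fx=4,fy=4)
e=np.zeros((480,800,3),np.uint8); e[:360,:400]=cv2.resize(a,(400,300)).repeat(1,0)[:300] if 0 else cv2.resize(a,(400,360)); e[:286,400:]=cv2.resize(d,(400,286)); cv2.imwrite('pics/w2b.png',e)"
```

```text
4.0333 [ 0.53845746 -0.31919236  0.10940648] -178.9382007087066 [-0.82299202 -0.51121779 -0.78585531]
[[-1.     0.019  0.002  0.54 ]
 [-0.019 -0.955 -0.297 -0.403]
 [-0.003 -0.297  0.955  0.305]
 [ 0.     0.     0.     1.   ]]
```

View pics/w2b.png

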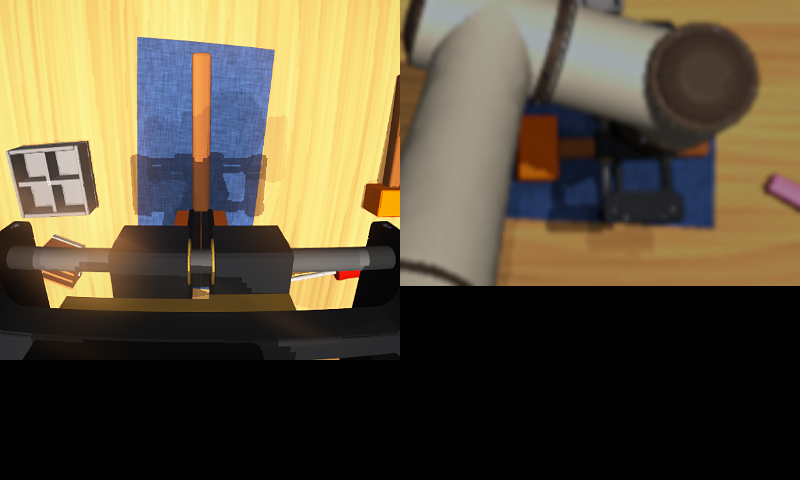

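Run:
```python
from h import *
import pickle
c=pickle.load(open("w2.pkl","rb")); T=c["T"]
P=[[.5385,-.3192,.1094],[.5385,-.3192,.1284],[.5385,-.3192,.18]]
print(proj(c,P))
im=c["image"]; g=cv2.cvtColor(im,cv2.COLOR_BGR2GRAY)
for r in range(230,480,12): print(r,im[r,270:376:5].max(1))
```

```text
[[321.26085478 275.69094807]
 [321.15047408 289.78730002]
 [320.71246095 345.62771391]]
230 [ 95 129 103 111 117  81  87  86 114 133 129 130 121  79  97  78  86  82
 106 101 104 101]
242 [ 96 110 108 109 105  94  87  87 114 133 130 129 120  74  89  91  81  77
 109 150 177 154]
254 [116 108 117 103 104 105  85  76 114 132 128 129 121  70  82  89  91  81
  89 177 153 160]
266 [101 111 112 108 100  82  87  84 110 129 128 130 120  55  82  92  84 100
  89 140 149 171]
278 [116 114 104  80  83  86 100  87 109 128 127 129 121  62  83  78  79  83
  83  83  91  96]
290 [ 99 102 105 129 130 131 127  21  20  25  44  23  25  20  21 132 130 131
 131 166 172 179]
302 [32 30 30 28 30 28 28 19 23 24 57 23 23 20 25 28 28 28 29 28 31 33]
314 [31 29 29 28 26 26 28 19 22 22 58 22 22 18 21 27 27 27 28 29 31 32]
326 [ 32  29  28  25  25  25  47  72  22  22  57  21  22  16 152  26  26  28
  28  27  30  31]
338 [ 50  49  48  48  48  47  84  74  73  73  73  73  73  74 205  49  47  48
  46  48  50  46]
350 [ 54  52  51  53  52  52 157 111 111 111 111 112 112 113 240  55  52  54
  53  54  53  53]
362 [ 53  51  52  52  51  52 107  55  57  57  57  57  57  56 206  53  53  53
  53  53  53  53]
374 [ 38  37  36  37  37  38  77  50  38  39  39  39  40  31 127  35  33  33
  32  31  31  31]
386 [ 37  37  37  37  38  36  32  30 145 146 147 255 255  82  34  39  38  38
  38  36  34  34]
398 [ 67  65  62  61  59  57  53  51 165 167 175 178 175  78  87  88  88  88
  86  87  86  88]
410 [87 87 87 88 88 88 88 89 89 88 90 89 89 89 89 90 90 89 90 89 89 88]
422 [23 22 22 23 24 25 25 25 25 25 26 24 26 25 25 26 25 25 24 23 24 25]
434 [20 21 21 20 20 21 20 22 21 21 20 21 22 21 22 21 22 21 21 20 22 21]
446 [19 20 19 20 19 20 20 20 21 20 20 20 21 21 21 20 19 20 21 21 19 21]
458 [12 10 10 11 12 11 10 12 11 10 11 13 11 10 10 10  9 10 10 10 11 10]
470 [12 10 11 10 10 11  9 12 10 11 10 10 10 10  9 11  8 11 10  9  9  9]
```

Call:
move_arm --targets "0 0 0 0;0 0 0 0;0 0 0 0;0 0 0 0;0 0 0 0;0 0 0 0;0 0 0 0;0 0 0 0;0 0 0 0;0 0 0 0" --gripper 50

```text
time_s: 4.92
tcp_pos: [0.5388, -0.3195, 0.1095]
ee_rot: [[0.019, -1.0, 0.0], [-1.0, -0.019, -0.0], [0.0, -0.0, -1.0]]
wrist_force: [0.3, -0.3, -0.6]
gripper_width: 0.566
gripper_force: 0.0
```

Call:
move_arm --targets "0 0 -0.8 0;0 0 -0.8 0;0 0 -0.8 0;0 0 -0.8 0;0 0 -0.6 0;0 0 -0.2 0;0 0 0 0;0 0 0 0"

```text
time_s: 5.58
tcp_pos: [0.5393, -0.3197, 0.01]
ee_rot: [[0.019, -1.0, 0.001], [-1.0, -0.019, -0.001], [0.001, -0.001, -1.0]]
wrist_force: [1.0, 0.1, 0.8]
gripper_width: 0.577
gripper_force: 0.0
```

```bash
python3 wr.py w3
```

```text
5.6333 [ 0.53974222 -0.31986603  0.01065377] -178.89901464259256 [-0.74896632 -0.42186463  0.12140479]
[[-1.     0.019  0.004  0.54 ]
 [-0.02  -0.955 -0.297 -0.403]
 [-0.001 -0.297  0.955  0.204]
 [ 0.     0.     0.     1.   ]]
```

View pics/w3.png

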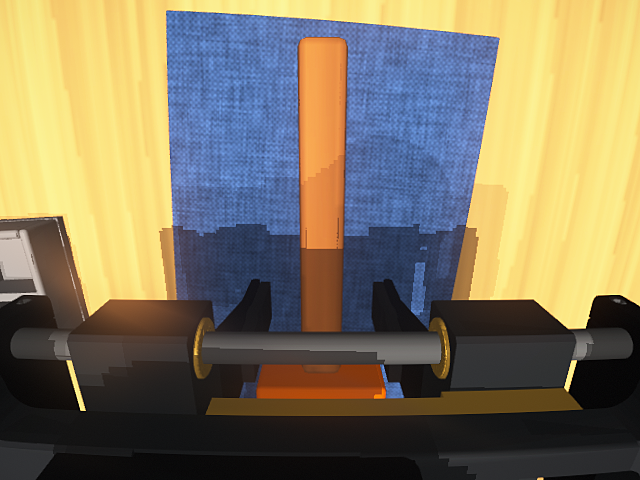

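The fingers straddle the handle correctly, at columns 265 and 378 with the handle at 323. Closing again.

Call:
move_arm --targets "0 0 0 0;0 0 0 0;0 0 0 0;0 0 0 0;0 0 0 0;0 0 0 0;0 0 0 0;0 0 0 0" --gripper 15

```text
time_s: 6.3
tcp_pos: [0.5388, -0.3195, 0.0095]
ee_rot: [[0.019, -1.0, -0.0], [-1.0, -0.019, 0.0], [-0.0, 0.0, -1.0]]
wrist_force: [-0.1, -0.3, 0.3]
gripper_width: 0.184
gripper_force: 0.0
```

```bash
python3 -c "
from h import *
for i in range(4):
    c=capture('wrist'); s=sense(); print(s['time_s'],s['gripper_width'],s['gripper_force'],s['tcp_pos'],s['wrist_force'])
cv2.imwrite('pics/w4.png',c['image'])"
```

```text
6.35 0.17407992512943748 0.0 [ 0.53875262 -0.3194687   0.00945913] [-0.00087271  0.08736346 -0.35299373]
6.4 0.1723428574372182 0.0 [ 0.53876489 -0.31947507  0.00944654] [ 0.05094024 -0.33779922 -0.28299907]
6.45 0.17493010618717214 0.0 [ 0.53878687 -0.31944612  0.00946451] [-0.28357335  0.01444564  0.44767393]
6.5 0.17593945291087357 0.0 [ 0.53877612 -0.31944524  0.00945221] [-0.11135471 -0.37998457 -0.56071635]
```

View pics/w4.png

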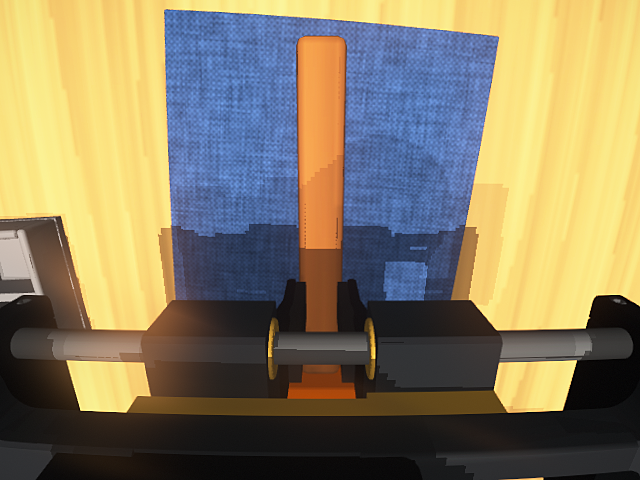

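The finger gap (15 mm) looks wider in scale than the handle, which suggests the handle is deeper than the reported TCP height implies. I'll check the scale against the mat's known size.

Run:
```python
from h import *
import pickle
for f,rows in (("w1",(100,150)),("w2",(100,150)),("w3",(60,100,150,200))):
    c=pickle.load(open(f+".pkl","rb")); im=c["image"]; hsv=cv2.cvtColor(im,cv2.COLOR_BGR2HSV)
    print(f,c["fx"],c["T"][2,3])
    for r in rows:
        b=np.flatnonzero((hsv[r,:,0]>95)&(hsv[r,:,0]<130)&(hsv[r,:,1]>70)); b=b[(b>130)&(b<520)]
        o=np.flatnonzero((hsv[r,:,0]<22)&(hsv[r,:,1]>120)); o=o[(o>280)&(o<360)]
        P=onz(c,[[b[0],r],[b[-1]+1,r]],.003); Q=onz(c,[[o[0],r],[o[-1]+1,r]],.036)
        print(r,b[0],b[-1],np.linalg.norm(P[1]-P[0]),o[0],o[-1],np.linalg.norm(Q[1]-Q[0]))
    # fit height offset: corners of mat -> lengths
print(np.array(c["hand_eye"]).round(4))
```

```text
w1 363.886656555823 0.38377752052254555
100 242 411 0.16854406261942362 312 334 0.02075978985489989
150 241 405 0.1692561810924948 312 333 0.020549372040841094
w2 363.886656555823 0.30480128131756684
100 220 433 0.16848030099872105 307 336 0.02093109691069022
150 220 426 0.16858023280968273 308 336 0.020935186919380407
w3 363.886656555823 0.20407664266681297
60 167 495 0.16960117718074266 298 346 0.020856663127089798
100 168 488 0.1695121637156355 299 345 0.02050725401817003
150 170 479 0.16925876661899555 299 344 0.020767140057095356
200 172 470 0.16943793734025073 300 343 0.020627346347780122
[[ 4.000e-04  9.548e-01  2.972e-01  8.330e-02]
 [ 1.000e+00 -7.000e-04  7.000e-04  9.000e-04]
 [ 9.000e-04  2.972e-01 -9.548e-01 -1.940e-01]
 [ 0.000e+00  0.000e+00  0.000e+00  1.000e+00]]
```

The camera height checks out (mat measures 169 mm), but the real fingertips sit about 30 mm higher than the nominal TCP. I'll reopen and feel downwards.

Call:
move_arm --targets "0 0 0 0;0 0 0 0;0 0 0 0;0 0 0 0;0 0 0 0;0 0 0 0;0 0 -0.15 0;0 0 -0.15 0;0 0 0 0;0 0 0 0" --gripper 50

```text
time_s: 7.33
tcp_pos: [0.5384, -0.3193, 0.0014]
ee_rot: [[0.019, -1.0, -0.001], [-1.0, -0.019, 0.0], [-0.0, 0.001, -1.0]]
wrist_force: [0.2, -0.3, -0.1]
gripper_width: 0.575
gripper_force: 0.0
```

```bash
cat > s.py <<'E'
from station import *
import numpy as np
s=sense(); print(s["time_s"],s["tcp_pos"].round(4),s["wrist_force"].round(1),s["moment"].round(2),s["joints"].round(2),s["gripper_width"])
E
python3 s.py
python3 - <<'E'
from h import *
# blind estimate of actual tip: finger inner edges at row 285..300 in w3 (50mm gap)
import pickle
c=pickle.load(open("w3.pkl","rb")); g=cv2.cvtColor(c["image"],cv2.COLOR_BGR2GRAY)
for r in (276,280,284,288,292,298): print(r,"".join("#" if v<38 else "." for v in g[r,205:440]))
E
```

```text
7.3333 [ 0.5384 -0.3193  0.0014] [ 0.2 -0.3 -0.1] [0.04 0.08 0.05] [-15.88  32.72 -11.88  -0.   -45.46  16.97] 0.5750516453474197
276 ...........................................................................................................................................................................................................................................
280 ..............................................#########............................................................................................................................########................................................
284 ............................................#####################.......................................................................................................#####################..............................................
288 ..........................................########################......................................................................................................######################.............................................
292 .........................................#########################......................................................................................................#########################..........................................
298 ......................................############################.....................................................................................................############################........................................
```

Call:
move_arm --targets "0 0 -0.2 0;0 0 -0.2 0;0 0 -0.2 0;0 0 0 0"

```text
time_s: 7.67
tcp_pos: [0.5377, -0.319, -0.0146]
ee_rot: [[0.018, -1.0, -0.003], [-1.0, -0.019, 0.001], [-0.001, 0.002, -1.0]]
wrist_force: [-0.1, 0.2, -0.0]
gripper_width: 0.576
gripper_force: 0.0
```

Call:
move_arm --targets "0 0 -0.1 0;0 0 -0.1 0;0 0 -0.1 0;0 0 0 0"

```text
time_s: 8.0
tcp_pos: [0.5384, -0.3193, -0.0211]
ee_rot: [[0.019, -1.0, -0.001], [-1.0, -0.019, 0.0], [-0.0, 0.001, -1.0]]
wrist_force: [-0.4, -0.1, 0.5]
gripper_width: 0.573
gripper_force: 0.0
```

Call:
move_arm --targets "0 0 0 0;0 0 0 0;0 0 0 0;0 0 0 0;0 0 0 0;0 0 0 0;0 0 0 0;0 0 0 0" --gripper 0

```text
time_s: 8.67
tcp_pos: [0.5389, -0.3195, -0.0204]
ee_rot: [[0.019, -1.0, 0.0], [-1.0, -0.019, -0.0], [0.0, -0.0, -1.0]]
wrist_force: [0.4, -0.5, 0.6]
gripper_width: 0.246
gripper_force: 30.0
```

Gripped at 21 mm opening and 30 N. Lifting the mallet and carrying it behind the module, turned to the dock's direction.

Call:
move_arm --targets "0 0 0.4 0;0 0 0.8 0;0 0 0.8 0;-0.22 0.88 0.4 -0.22;-0.22 0.88 0 -0.22;-0.22 0.88 0 -0.22;-0.22 0.88 0 -0.22;-0.22 0.88 0 -0.22;-0.22 0.88 0 -0.22;-0.22 0.86 0 -0.26"

```text
time_s: 9.5
tcp_pos: [0.4995, -0.1649, 0.0399]
ee_rot: [[-0.12, -0.993, -0.0], [-0.993, 0.12, 0.0], [-0.0, 0.0, -1.0]]
wrist_force: [0.8, 0.6, -1.9]
gripper_width: 0.249
gripper_force: 30.0
```

Call:
move_arm --targets "0 0 0 0;0 0 0 0"

```text
time_s: 9.67
tcp_pos: [0.5001, -0.1652, 0.0401]
ee_rot: [[-0.116, -0.993, 0.0], [-0.993, 0.116, -0.0], [0.0, -0.0, -1.0]]
wrist_force: [0.4, -0.0, -2.7]
gripper_width: 0.251
gripper_force: 30.0
```

```bash
python3 s.py
python3 - <<'E'
from h import *
import pickle
c=capture("top"); pickle.dump(c,open("top1.pkl","wb"));s=capture("scene"); pickle.dump(s,open("scene1.pkl","wb"))
a=cv2.resize(c["image"][200:300,180:420],None,fx=3.3,fy=3.3,interpolation=cv2.INTER_CUBIC)
b=cv2.resize(s["image"][140:260,250:440],None,fx=2.2,fy=2.2,interpolation=cv2.INTER_CUBIC)
o=np.zeros((600,800,3),np.uint8); o[:330,:792]=a; o[330:594,:418]=b; cv2.imwrite("pics/m1.png",o)
E
```

```text
9.6667 [ 0.5001 -0.1652  0.0401] [ 0.4 -0.  -2.7] [-0.12  0.05 -0.04] [ -0.61  21.99 -24.53   0.   -43.47  -6.08] 0.25073270937249287
```

View pics/m1.png

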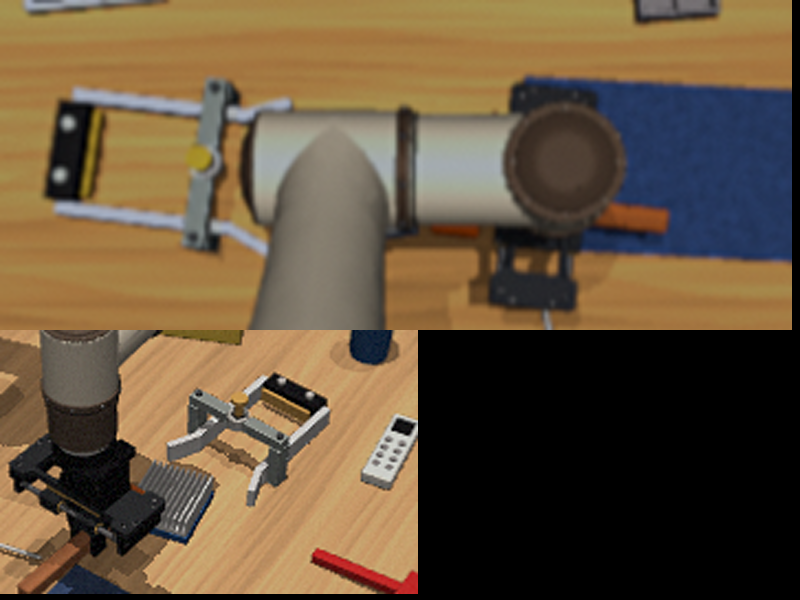

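The mallet is in hand behind the module. Lowering to push height, then advancing.

Call:
move_arm --targets "0 0 -0.7 0;0 0 -0.7 0;0 0 -0.5 0;0 0 -0.3 0;0 0 0 0;0 0 0 0"

```text
time_s: 10.27
tcp_pos: [0.5005, -0.1666, -0.0156]
ee_rot: [[-0.119, -0.993, -0.0], [-0.993, 0.119, -0.0], [0.0, 0.0, -1.0]]
wrist_force: [0.3, -0.1, -1.8]
gripper_width: 0.253
gripper_force: 30.0
```

Call:
move_arm --targets "0.03 0.25 0 0;0.03 0.25 0 0;0.03 0.25 0 0;0.03 0.25 0 0;0.03 0.25 0 0;0.03 0.25 0 0;0 0 0 0"

```text
time_s: 10.85
tcp_pos: [0.5054, -0.127, -0.0153]
ee_rot: [[-0.118, -0.993, 0.001], [-0.993, 0.118, 0.001], [-0.001, -0.001, -1.0]]
wrist_force: [0.7, 0.3, -1.2]
gripper_width: 0.248
gripper_force: 30.0
```

Call:
move_arm --targets "0.03 0.25 0 0;0.03 0.25 0 0;0.03 0.25 0 0;0.03 0.25 0 0"

```text
time_s: 11.18
tcp_pos: [0.508, -0.1029, -0.0155]
ee_rot: [[-0.119, -0.993, 0.0], [-0.993, 0.119, 0.0], [-0.0, -0.0, -1.0]]
wrist_force: [-0.6, -2.4, -2.1]
gripper_width: 0.251
gripper_force: 30.0
```

```bash
cat > mod.py <<'E'
from h import *
# project module silhouette in scene: grey/blue mask near; print blue base corners
s=capture("scene"); im=s["image"]; hsv=cv2.cvtColor(im,cv2.COLOR_BGR2HSV)
m=cv2.inRange(hsv,(100,120,30),(130,255,255)); m[:140]=0; m[250:]=0; m[:,:300]=0; m[:,400:]=0
k=sorted(cv2.findContours(m,cv2.RETR_EXTERNAL,cv2.CHAIN_APPROX_NONE)[0],key=cv2.contourArea)[-3:]
X=np.array([np.cos(np.radians(83.1)),np.sin(np.radians(83.1))]);Y=np.array([-X[1],X[0]])
D=lambda P:np.c_[(P[:,:2]-[.5433,.138])@X,(P[:,:2]-[.5433,.138])@Y]
for q in k:
    if cv2.contourArea(q)<15: continue
    p=q[:,0]; ex=[p[p[:,0].argmin()],p[p[:,1].argmax()],p[p[:,0].argmax()],p[p[:,1].argmin()]]
    print(cv2.contourArea(q),np.array(ex).tolist()); print(D(onz(s,ex,0.)).round(4).tolist())
    # right side edge fit: lower boundary to the right of the lowest point
    lo=np.array([[x,p[p[:,0]==x,1].max()] for x in np.unique(p[:,0])]); i=lo[:,1].argmax()
    for nm,seg in(("rear",lo[:i]),("right",lo[i+1:])):
        if len(seg)>3:
            d=D(onz(s,seg+[0,.5],0.)); f=cv2.fitLine(d.astype(np.float32),cv2.DIST_HUBER,0,.01,.01).ravel(); print(nm,len(seg),np.degrees(np.arctan2(f[1],f[0])).round(1),d[0].round(3),d[-1].round(3))
cv2.imwrite("pics/last.png",im)
E
python3 s.py; python3 mod.py
```

```text
11.1833 [ 0.508  -0.1029 -0.0155] [-0.6 -2.4 -2.1] [-1.12  0.27 -0.02] [  6.5   26.23 -28.55   0.   -35.19 -13.37] 0.25090897803408746
33.0 [[337, 228], [338, 231], [359, 212], [359, 212]]
[[-0.1399, -0.031], [-0.1478, -0.0409], [-0.0439, -0.0414], [-0.0439, -0.0414]]
right 21 -0.2 [-0.148 -0.044] [-0.053 -0.048]
```

The module is now square to the dock (−0.2°) and centred within about 2 mm. Pushing on, watching the force.

Call:
move_arm --targets "0.03 0.25 0 0;0.03 0.25 0 0;0.03 0.25 0 0;0.03 0.25 0 0;0.03 0.25 0 0;0.03 0.25 0 0;0.03 0.25 0 0;0.03 0.25 0 0"

```text
time_s: 11.9
tcp_pos: [0.5133, -0.053, -0.0155]
ee_rot: [[-0.119, -0.993, -0.001], [-0.993, 0.119, -0.0], [0.0, 0.001, -1.0]]
wrist_force: [-1.4, -5.4, -0.0]
gripper_width: 0.253
gripper_force: 30.0
```

```bash
python3 s.py; python3 mod.py
```

```text
11.9 [ 0.5133 -0.053  -0.0155] [-1.4 -5.4 -0. ] [-1.42  0.42  0.01] [ 1.214e+01  2.611e+01 -2.881e+01  1.000e-02 -3.515e+01 -1.896e+01] 0.2530144308148235
22.0 [[347, 219], [349, 222], [363, 207], [363, 207]]
[[-0.0911, -0.0312], [-0.0974, -0.0436], [-0.0184, -0.0378], [-0.0184, -0.0378]]
right 14 -0.5 [-0.094 -0.045] [-0.024 -0.042]
```

Call:
move_arm --targets "0.03 0.2 0 0;0.03 0.2 0 0;0.02 0.2 0 0;0.02 0.2 0 0;0.03 0.2 0 0;0.02 0.2 0 0;0.03 0.2 0 0;0.02 0.2 0 0"

```text
time_s: 12.62
tcp_pos: [0.5187, -0.013, -0.0155]
ee_rot: [[-0.119, -0.993, -0.0], [-0.993, 0.119, -0.0], [0.0, 0.0, -1.0]]
wrist_force: [-1.2, -4.9, -1.0]
gripper_width: 0.251
gripper_force: 30.0
```

Call:
move_arm --targets "0.03 0.2 0 0;0.02 0.2 0 0;0.02 0.2 0 0;0.03 0.2 0 0;0.02 0.2 0 0;0.02 0.2 0 0"

```text
time_s: 13.12
tcp_pos: [0.5223, 0.0171, -0.0155]
ee_rot: [[-0.119, -0.993, 0.0], [-0.993, 0.119, 0.0], [-0.0, 0.0, -1.0]]
wrist_force: [-0.0, -3.4, -1.5]
gripper_width: 0.25
gripper_force: 30.0
```

```bash
python3 s.py
```

```text
13.1167 [ 0.5223  0.0171 -0.0155] [-0.  -3.4 -1.5] [-1.35  0.38  0.02] [ 19.67  26.54 -27.92  -0.   -35.54 -26.5 ] 0.25048988691082574
```

Call:
move_arm --targets "0.02 0.2 0 0;0.02 0.2 0 0;0.03 0.2 0 0;0.02 0.2 0 0;0.02 0.2 0 0;0.03 0.2 0 0;0.02 0.2 0 0"

```text
time_s: 13.7
tcp_pos: [0.5264, 0.052, -0.0155]
ee_rot: [[-0.119, -0.993, 0.0], [-0.993, 0.119, 0.0], [-0.0, -0.0, -1.0]]
wrist_force: [-1.0, -3.8, -2.1]
gripper_width: 0.252
gripper_force: 30.0
```

Call:
move_arm --targets "0.01 0.06 0 0;0.01 0.06 0 0;0.01 0.06 0 0;0 0.06 0 0"

```text
time_s: 14.03
tcp_pos: [0.527, 0.0575, -0.0155]
ee_rot: [[-0.119, -0.993, -0.0], [-0.993, 0.119, -0.0], [0.0, 0.0, -1.0]]
wrist_force: [-0.8, -4.0, -1.4]
gripper_width: 0.25
gripper_force: 30.0
```

Call:
move_arm --targets "0 0.04 0 0;0.01 0.04 0 0;0 0.04 0 0;0.01 0.04 0 0"

```text
time_s: 14.37
tcp_pos: [0.5275, 0.0615, -0.0155]
ee_rot: [[-0.119, -0.993, -0.0], [-0.993, 0.119, -0.0], [0.0, 0.0, -1.0]]
wrist_force: [-0.1, -4.9, -0.8]
gripper_width: 0.251
gripper_force: 30.0
```

Call:
move_arm --targets "0 0.04 0 0;0.01 0.04 0 0;0 0.04 0 0"

```text
time_s: 14.62
tcp_pos: [0.5277, 0.0646, -0.0155]
ee_rot: [[-0.119, -0.993, -0.0], [-0.993, 0.119, -0.0], [0.0, 0.0, -1.0]]
wrist_force: [-0.5, -4.1, -1.0]
gripper_width: 0.248
gripper_force: 30.0
```

Call:
move_arm --targets "0 0.04 0 0;0.01 0.04 0 0;0 0.04 0 0"

```text
time_s: 14.87
tcp_pos: [0.528, 0.0675, -0.0155]
ee_rot: [[-0.119, -0.993, -0.0], [-0.993, 0.119, -0.0], [0.0, 0.0, -1.0]]
wrist_force: [0.0, -3.6, -0.3]
gripper_width: 0.25
gripper_force: 30.0
```

Call:
move_arm --targets "0 0.03 0 0;0.01 0.03 0 0;0 0.03 0 0"

```text
time_s: 15.12
tcp_pos: [0.5279, 0.0689, -0.0155]
ee_rot: [[-0.119, -0.993, -0.001], [-0.993, 0.119, -0.001], [0.002, 0.001, -1.0]]
wrist_force: [0.6, -11.5, 0.1]
gripper_width: 0.249
gripper_force: 30.0
```

Call:
move_arm --targets "0 0.03 0 0;0 0 0 0;0 0 0 0"

```text
time_s: 15.37
tcp_pos: [0.5277, 0.0689, -0.0155]
ee_rot: [[-0.119, -0.993, -0.002], [-0.993, 0.119, -0.002], [0.002, 0.001, -1.0]]
wrist_force: [0.9, -11.5, -0.2]
gripper_width: 0.253
gripper_force: 30.0
```

```bash
python3 s.py
python3 - <<'E'
from h import *
c=capture("top"); hsv=cv2.cvtColor(c["image"],cv2.COLOR_BGR2HSV)
m=cv2.inRange(hsv,(18,100,80),(32,255,255))[215:275,190:225]
for r in m[::3]: print("".join("#" if v else "." for v in r))
E
```

```text
15.3667 [ 0.5277  0.0689 -0.0155] [  0.9 -11.5  -0.2] [-3.19 -0.26 -0.17] [ 24.95  27.25 -26.5    0.1  -36.38 -31.89] 0.2533109223083398
...................................
############################.#.####
...................................
#####.#....#.......................
...................................
...................................
########.........##................
#######.........###................
#######.........##.................
######.........##..................
######.............................
#####..............................
####...............................
...................................
...................................
...................................
...................................
...................................
...................................
...................................
```

Force rose to 11.5 N with no further travel at module centre ≈ 0.071, which matches the measured stop (about 0.072). One small extra push to confirm.

Call:
move_arm --targets "0 0.04 0 0;0 0.02 0 0;0 0 0 0;0 0 0 0"

```text
time_s: 15.75
tcp_pos: [0.5271, 0.069, -0.0155]
ee_rot: [[-0.12, -0.993, -0.003], [-0.993, 0.12, -0.004], [0.004, 0.003, -1.0]]
wrist_force: [0.8, -16.8, 0.8]
gripper_width: 0.253
gripper_force: 30.0
```

Solid at 16.8 N: the module is home. Backing out, then raising.

Call:
move_arm --targets "0 -0.1 0 0;-0.01 -0.1 0 0;-0.05 -0.4 0 0;-0.05 -0.4 0 0;-0.05 -0.4 0 0;-0.06 -0.5 0 0;-0.06 -0.5 0 0;-0.04 -0.3 0 0;0 0 0 0"

```text
time_s: 16.5
tcp_pos: [0.5196, 0.0026, -0.0156]
ee_rot: [[-0.121, -0.993, -0.001], [-0.993, 0.121, -0.0], [0.0, 0.001, -1.0]]
wrist_force: [0.1, 0.5, -2.6]
gripper_width: 0.253
gripper_force: 30.0
```

Call:
move_arm --targets "0 0 0.4 0;0 0 0.8 0;0 0 0.8 0;0 0 0.8 0;0 0 0.8 0;0 0 0.8 0;0 0 0.6 0;0 0 0.2 0;0 0 0 0;0 0 0 0"

```text
time_s: 17.33
tcp_pos: [0.5198, 0.0048, 0.1143]
ee_rot: [[-0.119, -0.993, -0.0], [-0.993, 0.119, 0.0], [-0.0, 0.0, -1.0]]
wrist_force: [0.1, 0.1, -2.6]
gripper_width: 0.249
gripper_force: 30.0
```

```bash
python3 s.py
python3 - <<'E'
from h import *
s=capture("scene"); c=capture("top")
X=np.array([np.cos(np.radians(83.1)),np.sin(np.radians(83.1))]);Y=np.array([-X[1],X[0]])
W=lambda x,y,z:np.r_[np.array([.5433,.138])+x*X+y*Y,z]
print(proj(s,[W(0,0,.114)]),proj(s,[W(.122,0,.02)]))
a=cv2.resize(s["image"][120:250,260:410],None,fx=4,fy=4,interpolation=cv2.INTER_CUBIC)
b=cv2.resize(c["image"][210:290,180:280],None,fx=3,fy=3,interpolation=cv2.INTER_CUBIC)
b2=cv2.resize(c["image"],(200,150))
o=np.zeros((560,800,3),np.uint8); o[:520,:600]=a; o=np.zeros((600,800,3),np.uint8); a=cv2.resize(a,(480,416)); o[:416,:480]=a; o[:240,490:790]=b; cv2.imwrite("pics/m2.png",o)
E
```

```text
17.3333 [0.5198 0.0048 0.1143] [ 0.1  0.1 -2.6] [-0.08  0.1  -0.04] [ 1.841e+01  1.602e+01 -2.050e+01 -4.000e-02 -5.350e+01 -2.521e+01] 0.24865381637026654
[[358.43113307 170.73993178]] [[379.67060922 173.80291696]]
```

View pics/m2.png

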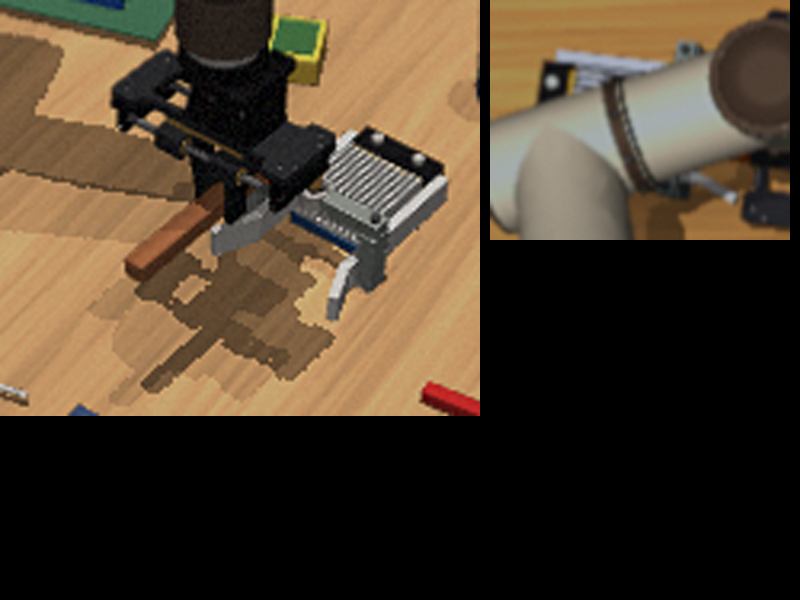

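The picture shows the module seated between the rails against the black stop. Moving the mallet head over the pin and lowering to contact.

Call:
move_arm --targets "0.13 0.6 0 0;0.13 0.6 0 0;0.13 0.6 0 0;0.13 0.6 0 0;0.14 0.64 0 0;0 0 0 0;0 0 -0.3 0;0 0 -0.3 0;0 0 0 0"

```text
time_s: 18.18
tcp_pos: [0.5347, 0.0795, 0.0968]
ee_rot: [[-0.12, -0.993, -0.005], [-0.993, 0.12, -0.002], [0.002, 0.005, -1.0]]
wrist_force: [-0.8, 0.3, -2.2]
gripper_width: 0.253
gripper_force: 30.0
```

Call:
move_arm --targets "0 0 -0.15 0;0 0 -0.15 0;0 0 -0.15 0;0 0 0 0"

```text
time_s: 18.52
tcp_pos: [0.5368, 0.0801, 0.088]
ee_rot: [[-0.119, -0.993, -0.0], [-0.993, 0.119, -0.0], [0.0, 0.0, -1.0]]
wrist_force: [-0.2, -0.5, -2.6]
gripper_width: 0.251
gripper_force: 30.0
```

Call:
move_arm --targets "0 0 -0.1 0;0 0 -0.1 0;0 0 0 0"

```text
time_s: 18.77
tcp_pos: [0.5371, 0.0803, 0.0833]
ee_rot: [[-0.119, -0.993, 0.001], [-0.993, 0.119, -0.0], [0.0, -0.001, -1.0]]
wrist_force: [-0.7, -2.2, 1.0]
gripper_width: 0.248
gripper_force: 30.0
```

Call:
move_arm --targets "0 0 -0.1 0;0 0 -0.1 0;0 0 -0.1 0"

```text
time_s: 19.02
tcp_pos: [0.5371, 0.0804, 0.0759]
ee_rot: [[-0.119, -0.993, 0.001], [-0.993, 0.119, -0.0], [-0.0, -0.001, -1.0]]
wrist_force: [0.6, -3.0, 3.1]
gripper_width: 0.251
gripper_force: 30.0
```

```bash
python3 s.py
python3 - <<'E'
from h import *
s=capture("scene"); cv2.imwrite("pics/pin1.png",s["image"]); hsv=cv2.cvtColor(s["image"],cv2.COLOR_BGR2HSV)
m=cv2.inRange(hsv,(3,150,60),(20,255,255))[100:260,250:420]
for k in cv2.findContours(m,cv2.RETR_EXTERNAL,cv2.CHAIN_APPROX_NONE)[0]:
    if cv2.contourArea(k)>30: print(cv2.boundingRect(k),cv2.minAreaRect(k))
E
```

```text
19.0167 [0.5371 0.0804 0.0759] [ 0.6 -3.   3.1] [-0.63  0.17  0.01] [ 2.564e+01  2.063e+01 -2.009e+01  3.000e-02 -4.923e+01 -3.248e+01] 0.2511666029531891
(69, 74, 30, 30) ((84.67416381835938, 89.42134857177734), (8.815779685974121, 38.64865493774414), 50.440330505371094)
```

Call:
move_arm --targets "0 0 -0.1 0;0 0 -0.1 0;0 0 -0.1 0"

```text
time_s: 19.32
tcp_pos: [0.537, 0.0805, 0.0682]
ee_rot: [[-0.119, -0.993, 0.001], [-0.993, 0.119, 0.0], [-0.0, -0.001, -1.0]]
wrist_force: [-0.1, -2.4, 3.6]
gripper_width: 0.251
gripper_force: 30.0
```

Call:
move_arm --targets "0 0 -0.1 0;0 0 -0.1 0"

```text
time_s: 19.48
tcp_pos: [0.5372, 0.0804, 0.0634]
ee_rot: [[-0.119, -0.993, 0.001], [-0.993, 0.119, -0.0], [0.0, -0.001, -1.0]]
wrist_force: [0.3, -4.2, 7.2]
gripper_width: 0.248
gripper_force: 30.0
```

```bash
python3 s.py
python3 - <<'E'
from h import *
s=capture("scene"); cv2.imwrite("pics/pin2.png",s["image"]); hsv=cv2.cvtColor(s["image"],cv2.COLOR_BGR2HSV)
m=cv2.inRange(hsv,(3,150,60),(20,255,255))[100:260,250:420]
for k in cv2.findContours(m,cv2.RETR_EXTERNAL,cv2.CHAIN_APPROX_NONE)[0]:
    if cv2.contourArea(k)>30: print(cv2.boundingRect(k),cv2.minAreaRect(k))
E
```

```text
19.4833 [0.5372 0.0804 0.0634] [ 0.3 -4.2  7.2] [-1.01  0.07 -0.03] [ 25.64  21.54 -20.88   0.05 -47.55 -32.48] 0.2484512352187464
(70, 77, 29, 31) ((85.15837097167969, 92.17420959472656), (9.081082344055176, 38.073280334472656), 47.72631072998047)
```

Call:
move_arm --targets "0 0 -0.1 0;0 0 0 0;0 0 0 0"

```text
time_s: 19.78
tcp_pos: [0.5373, 0.0802, 0.0612]
ee_rot: [[-0.119, -0.993, 0.001], [-0.993, 0.119, -0.0], [0.0, -0.001, -1.0]]
wrist_force: [-0.0, -4.2, 5.5]
gripper_width: 0.249
gripper_force: 30.0
```

Call:
move_arm --targets "0 0 -0.1 0;0 0 0 0;0 0 0 0"

```text
time_s: 20.03
tcp_pos: [0.5373, 0.0802, 0.0587]
ee_rot: [[-0.119, -0.993, 0.001], [-0.993, 0.119, -0.0], [0.0, -0.001, -1.0]]
wrist_force: [-0.0, -3.8, 5.6]
gripper_width: 0.251
gripper_force: 30.0
```

```bash
python3 s.py
python3 - <<'E'
from h import *
# expected image angle of level handle vs pitch, at current TCP
s=capture("scene"); cv2.imwrite("pics/pin3.png",s["image"]); hsv=cv2.cvtColor(s["image"],cv2.COLOR_BGR2HSV)
m=cv2.inRange(hsv,(3,150,60),(20,255,255))[100:260,250:420]
for k in cv2.findContours(m,cv2.RETR_EXTERNAL,cv2.CHAIN_APPROX_NONE)[0]:
    if cv2.contourArea(k)>30: print(cv2.boundingRect(k),cv2.minAreaRect(k))
t=sense()["tcp_pos"]; X=np.array([.12,.993,0])
for p in (0,5,10,15):
    a=np.radians(p); d=X*np.cos(a)+np.r_[0,0,1]*np.sin(a); g=t+[0,0,.0455]
    q=proj(s,[g-.03*d,g-.122*d]); v=q[1]-q[0]; print(p,q.round(1).tolist(),np.degrees(np.arctan2(v[1],-v[0])))
E
```

```text
20.0333 [0.5373 0.0802 0.0587] [-0.  -3.8  5.6] [-0.96  0.01 -0.03] [ 25.63  21.89 -21.17   0.05 -46.9  -32.48] 0.2512473823573646
(69, 79, 29, 33) ((85.0, 95.00001525878906), (8.485280990600586, 39.59798812866211), 45.0)
0 [[340.6, 188.7], [320.8, 205.6]] 40.49175736137712
5 [[340.6, 189.3], [320.9, 208.2]] 43.737942459348545
10 [[340.7, 189.9], [321.2, 210.6]] 46.68247257082038
15 [[340.7, 190.4], [321.6, 212.7]] 49.391130998247796
```

Force jumped to about 10 N and then the mallet slipped slightly (pitch about 7°), so the pin looks bottomed. Lifting clear and checking the pin.

Call:
move_arm --targets "0 0 0.4 0;0 0 0.8 0;0 0 0.8 0;-0.06 -0.5 0.3 0;-0.1 -0.8 0 0;-0.1 -0.8 0 0;-0.1 -0.8 0 0;-0.1 -0.8 0 0;-0.1 -0.8 0 0;-0.1 -0.8 0 0"

```text
time_s: 20.92
tcp_pos: [0.5189, -0.0529, 0.1148]
ee_rot: [[-0.119, -0.993, -0.002], [-0.993, 0.119, 0.001], [-0.0, 0.002, -1.0]]
wrist_force: [-0.2, 0.6, -0.6]
gripper_width: 0.251
gripper_force: 30.0
```

```bash
python3 s.py
python3 - <<'E'
from h import *
s=capture("scene"); c=capture("top"); cv2.imwrite("pics/pin4.png",s["image"]); cv2.imwrite("pics/top4.png",c["image"])
p=[.5433,.138]
for n,k in(("scene",s),("top",c)):
    hsv=cv2.cvtColor(k["image"],cv2.COLOR_BGR2HSV); print(n,proj(k,[p+[.114],p+[.088]]).round(1).tolist())
    q=proj(k,[p+[.095]])[0].astype(int); m=cv2.inRange(hsv,(15,110,70),(32,255,255)); z=np.zeros_like(m); z[q[1]-16:q[1]+16,q[0]-12:q[0]+12]=m[q[1]-16:q[1]+16,q[0]-12:q[0]+12]
    for f in cv2.findContours(z,cv2.RETR_EXTERNAL,cv2.CHAIN_APPROX_NONE)[0]: print(cv2.contourArea(f),cv2.boundingRect(f),f[:,0].mean(0))
    if n=="scene":
        for r in m[q[1]-16:q[1]+16,q[0]-16:q[0]+16]: print("".join("#" if v else "." for v in r))
        print(q-16)
E
```

```text
20.9167 [ 0.5189 -0.0529  0.1148] [-0.2  0.6 -0.6] [-0.08  0.07  0.02] [ 11.97  16.2  -20.12  -0.08 -53.79 -18.76] 0.25060661447388827
scene [[358.4, 170.7], [358.0, 177.3]]
3.5 (347, 187, 6, 4) [349.53846154 189.30769231]
11.0 (356, 186, 4, 5) [357.42857143 188.        ]
27.0 (355, 175, 7, 6) [358.         177.44444444]
182.5 (346, 159, 23, 14) [355.25454545 163.32727273]
#######################.###.####
##.##.###.#################..###
##.#.####################.....#.
####.#.#################........
#######################.........
#.###############.####..........
#####################........#..
#######.############...........#
####.#######.######.............
..#########.#.###...............
....############................
......#########.................
........######..................
..........###...................
................................
................................
..............#####.............
.............#######............
.............#######............
.............#######............
.............#######............
..............####..............
................................
................................
................................
................................
................................
..............####..............
........#.....####..............
.......##.....###...............
......##......####..............
.....######...####..............
[342 159]
top [[240.0, 247.6], [241.4, 248.6]]
```

Run:
```python
from h import *
import pickle
s0=pickle.load(open("scene0.pkl","rb"))
def cen(im,r0):
    hsv=cv2.cvtColor(im,cv2.COLOR_BGR2HSV); m=cv2.inRange(hsv,(15,110,70),(32,255,255))
    z=m[r0:r0+9,350:367]
    for r in z: print("".join("#" if v else "." for v in r))
    bright=(hsv[r0:r0+9,350:367,2]*(z>0)).astype(float); print(r0+(bright*np.arange(9)[:,None]).sum()/bright.sum(),350+(bright*np.arange(17)).sum()/bright.sum())
a=s0["image"]; b=cv2.imread("pics/pin4.png")
cen(a,166); cen(b,173)
# subpixel: template match top face of button
t=a[166:174,352:365]; t=cv2.resize(t,None,fx=8,fy=8,interpolation=cv2.INTER_CUBIC)
B=cv2.resize(b[168:190,346:372],None,fx=8,fy=8,interpolation=cv2.INTER_CUBIC); r=cv2.matchTemplate(B,t,cv2.TM_CCOEFF_NORMED); _,v,_,l=cv2.minMaxLoc(r); print(v,346+l[0]/8-352,168+l[1]/8-166)
```

```text
###########......
#########.#......
###.#.####.......
###.########.....
#############....
#############....
..##..#######....
......######....#
.......####....##
169.50438456122384 356.17128592459835
.................
.................
......#####......
.....#######.....
.....#######.....
.....#######.....
.....#######.....
......####.......
.................
177.21235884567128 358.07763488080303
0.39590907096862793 -2.125 2.0
```

The button sits at row 177.2 against a predicted 177.3 for fully down, with no shaft showing, and the static 8 N press exceeded the 6 N needed. Returning the mallet to the mat.

Call:
move_arm --targets "0.08 -0.9 0 0.16;0.08 -0.9 0 0.16;0.08 -0.9 0 0.16;0.08 -0.9 0 0.16;0.08 -0.9 0 0.16;0.08 -0.9 0 0.16;0.08 -0.9 0 0.16;0.08 -0.9 0 0.16;0.08 -0.9 0 0.16;0.08 -0.9 0 0.14"

```text
time_s: 21.85
tcp_pos: [0.5399, -0.2773, 0.1148]
ee_rot: [[0.02, -1.0, -0.001], [-1.0, -0.02, 0.001], [-0.001, 0.001, -1.0]]
wrist_force: [0.4, 0.2, -2.3]
gripper_width: 0.248
gripper_force: 30.0
```

Call:
move_arm --targets "0 -0.9 0 0;0 -0.76 0 0;0 0 0 0;0 0 -0.8 0;0 0 -0.8 0;0 0 -0.8 0;0 0 -0.8 0;0 0 -0.6 0;0 0 -0.4 0;0 0 0 0"

```text
time_s: 22.68
tcp_pos: [0.5384, -0.317, 0.0077]
ee_rot: [[0.019, -1.0, -0.005], [-1.0, -0.019, 0.003], [-0.003, 0.005, -1.0]]
wrist_force: [-0.2, 0.0, -2.5]
gripper_width: 0.249
gripper_force: 30.0
```

Call:
move_arm --targets "0 0 -0.2 0;0 0 -0.2 0;0 0 -0.2 0;0 0 -0.1 0;0 0 0 0"

```text
time_s: 23.1
tcp_pos: [0.54, -0.3183, -0.0071]
ee_rot: [[0.019, -1.0, -0.001], [-1.0, -0.019, 0.0], [-0.0, 0.001, -1.0]]
wrist_force: [-0.4, -0.3, -2.6]
gripper_width: 0.249
gripper_force: 30.0
```

Call:
move_arm --targets "0 0 -0.1 0;0 0 -0.1 0;0 0 -0.1 0;0 0 0 0"

```text
time_s: 23.43
tcp_pos: [0.5399, -0.3183, -0.0148]
ee_rot: [[0.019, -1.0, -0.001], [-1.0, -0.019, 0.0], [-0.0, 0.001, -1.0]]
wrist_force: [0.4, 0.4, -2.9]
gripper_width: 0.251
gripper_force: 30.0
```

Call:
move_arm --targets "0 0 -0.08 0;0 0 -0.08 0;0 0 -0.06 0;0 0 0 0;0 0 0 0"

```text
time_s: 23.85
tcp_pos: [0.5403, -0.3185, -0.0197]
ee_rot: [[0.019, -1.0, -0.0], [-1.0, -0.019, -0.0], [0.0, 0.0, -1.0]]
wrist_force: [0.1, 0.1, -1.5]
gripper_width: 0.252
gripper_force: 30.0
```

Call:
move_arm --targets "0 0 -0.03 0;0 0 0 0"

```text
time_s: 24.02
tcp_pos: [0.5404, -0.3185, -0.0203]
ee_rot: [[0.019, -1.0, 0.0], [-1.0, -0.019, -0.0], [0.0, -0.0, -1.0]]
wrist_force: [-0.0, 0.4, 0.8]
gripper_width: 0.252
gripper_force: 30.0
```

Call:
move_arm --targets "0 0 0 0;0 0 0 0;0 0 0 0;0 0 0 0;0 0 0 0;0 0 0 0;0 0 0 0" --gripper 55

```text
time_s: 24.6
tcp_pos: [0.5403, -0.3185, -0.0205]
ee_rot: [[0.019, -1.0, 0.0], [-1.0, -0.019, -0.0], [0.0, -0.0, -1.0]]
wrist_force: [-0.1, 1.0, 0.4]
gripper_width: 0.616
gripper_force: 0.0
```

Call:
move_arm --targets "0 0 0.3 0;0 0 0.8 0;0 0 0.8 0;0 0 0.8 0;0 0 0.8 0;0 0 0.8 0;0 0 0.8 0;0 0 0.8 0;0 0 0.4 0;0 0 0 0"

```text
time_s: 25.43
tcp_pos: [0.5419, -0.3192, 0.1404]
ee_rot: [[0.019, -1.0, 0.006], [-1.0, -0.019, -0.002], [0.003, -0.006, -1.0]]
wrist_force: [-0.6, 0.4, -0.0]
gripper_width: 0.632
gripper_force: 0.0
```

```bash
python3 wr.py w6
python3 - <<'E'
from h import *
import pickle
c=pickle.load(open("w6.pkl","rb")); hsv=cv2.cvtColor(c["image"],cv2.COLOR_BGR2HSV); m=cv2.inRange(hsv,(3,120,60),(19,255,255)); m[310:]=0; m[:,:270]=0; m[:,380:]=0; m[:70]=0
for r in (95,130,170,210,240): o=np.flatnonzero(m[r]); P=onz(c,[[o[0],r],[o[-1]+1,r]],.036); print(r,o[0],o[-1],P.round(4).tolist())
ys=np.flatnonzero(m.any(1)); print(ys[0],ys[-1])
s=capture("scene"); hs=cv2.cvtColor(s["image"],cv2.COLOR_BGR2HSV)
cv2.imwrite("pics/sc6.png",s["image"]); t=capture("top"); cv2.imwrite("pics/top6.png",t["image"])
t0=pickle.load(open("top0.pkl","rb"))["image"]
# pin from top: brass button blobs before/after with predictions
h0=cv2.cvtColor(t0,cv2.COLOR_BGR2HSV);h1=cv2.cvtColor(t["image"],cv2.COLOR_BGR2HSV)
for h in(h0,h1): 
    z=cv2.inRange(h,(20,150,100),(32,255,255))[225:275,195:250]
    for k in cv2.findContours(z,cv2.RETR_EXTERNAL,cv2.CHAIN_APPROX_NONE)[0]: print("top brass",cv2.contourArea(k),(k[:,0].mean(0)+[195,225]).round(1))
d=cv2.absdiff(t["image"],t0).max(2);
E
```

```text
25.4833 [ 0.54082617 -0.31856746  0.13821874] -178.92552742665208 [-0.30502661 -0.07878431  0.19284836]
[[-1.     0.021 -0.001  0.542]
 [-0.02  -0.955 -0.295 -0.402]
 [-0.007 -0.295  0.956  0.335]
 [ 0.     0.     0.     1.   ]]
95 311 337 [[0.5518, -0.4255, 0.036], [0.531, -0.4259, 0.036]]
130 311 336 [[0.5515, -0.3992, 0.036], [0.5309, -0.3996, 0.036]]
170 312 336 [[0.5503, -0.3678, 0.036], [0.53, -0.3682, 0.036]]
210 312 336 [[0.5499, -0.3345, 0.036], [0.5289, -0.3349, 0.036]]
240 312 335 [[0.5495, -0.3081, 0.036], [0.5289, -0.3085, 0.036]]
79 309
top brass 36.0 [239.2 247.3]
top brass 36.5 [207.2 246.2]
top brass 22.0 [241.3 248.5]
top brass 15.0 [204.9 246. ]
```

The top view confirms the pin is down: the button moved from (239.2,247.3) to (241.3,248.5), against a prediction of (241.4,248.6). The contact bar moved about 7 mm in. The mallet lies flat on the mat and the gripper is clear, so I'm handing in.

```bash
python3 -c "
from station import *
print(finish_job())"
```

```text
the job is handed in; nothing more can be done
None
```

I handed the job in at about 25.5 s of the 72 s allowed: the module is home with the contact bar pressed in, the pin was driven down with the mallet, and the mallet is back flat on the mat. The hand-in returned no verdict; my own force and camera checks support all three.

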